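# Start a paint stirrer and click its speed up

## Task

With the fingertips only, push the jar of yellow paint across the stirrer's plate until it stands inside the printed blue ring, and let go of it; then press the green start button. Then push the speed selector's lever clockwise, one click at a time, up to the fifth of its seven marks, resting a good second on the third mark and again on the fourth so that the stirring bar can follow; never let it click past the fifth. Lift or tip nothing, and leave the red stop button and the bottles and jars around alone.

Things in the scene. Friction and masses are not known exactly. Their poses are not given: they have to be found in the camera images.
- stirrer: bench magnetic stirrer, white, 270 (x) x 184 (y) x 56 mm tall, fixed. Origin under its centre; x points from the control deck (near the robot) to the plate (far), y to its left, z up. Near part: flat black deck, top at z = 56 mm. Far part: white plate 156 x 156 mm, top at z = 67, centred at x = 52, y = 0. A small rod boss at the far right corner rises to z = 71
- plate_centre (a point): centre of the plate's upper face, marked by a blue cross and a printed blue ring of 36 mm inner radius (flat print)
- yellow_jar: low open glass jar of yellow paint, 52 mm diameter, 44 mm tall, about 0.14 kg, loose, standing on the plate to the left of the ring; origin at the centre of its underside, z up
- selector (a joint): speed selector, rad: 0 on the first mark, grows clockwise seen from above, marks 0.524 rad (30 degrees) apart: 0, 0.524, 1.047, 1.571, 2.094, 2.618, 3.142. A sprung detent holds it on each; leaving a mark takes about 0.15 Nm (5 N on the lever), then less; just past half-way (0.26 to 0.3 rad) it snaps on to the next mark by itself; let go short of that, it snaps back
- selector_axis (a point): on the selector's upright axis, at the top of its lever, 36.5 mm above the deck; axes as the stirrer's. The marks are seven white dots on the deck at 46 mm radius, growing in size clockwise: the first lies left of the axis (stirrer +y), the fourth towards the plate (+x), the seventh to the right (-y)
- selector_tip (a point): top of the selector lever's outer end, 39.5 mm from the axis. The lever, bright metal with a black pointer line, is 11 mm wide, from 6.5 to 36.5 mm above the deck; it reaches out on this one side only of the round hub (15 mm radius, 36 mm high, on a 24 mm radius disc 5 mm high)
- start_button (a joint): green start button, value in m: 0 released, 0.004 fully pressed; springs back, fully down takes about 4 N
- start_button_top (a point): centre of the green button's top, 20 mm above the deck: button 22 mm diameter, on a round black base of 38 mm diameter, 12 mm high. It lies to the right of the selector, nearer the plate than the red button
- stop_button (a joint): red stop button of the same make, 45 mm nearer the robot than the green one; 0 released, 0.004 pressed. To be left alone
- brush_jar: glass jar with six stubby whisk brushes, 55 mm across, 122 mm tall; standing bystander, origin at the centre of its underside
- mixing_cup: clear mixing cup with a wooden stick, 85 mm across, 116 mm tall; standing bystander, origin at the centre of its underside
- red_dropper: red plastic dropper bottle with a white nozzle, about 31 mm across, 90 mm tall; standing bystander, origin at the centre of its underside
- black_dropper: black plastic dropper bottle with a white nozzle, about 31 mm across, 90 mm tall; standing bystander, origin at the centre of its underside
- white_dropper: white plastic dropper bottle with a white nozzle, about 31 mm across, 90 mm tall; standing bystander, origin at the centre of its underside
- dropper_06: yellow plastic dropper bottle with a white nozzle, about 31 mm across, 90 mm tall; standing bystander, origin at the centre of its underside
- dropper_07: dark blue plastic dropper bottle with a white nozzle, about 31 mm across, 90 mm tall; standing bystander, origin at the centre of its underside
- dropper_08: green plastic dropper bottle with a white nozzle, about 31 mm across, 90 mm tall; standing bystander, origin at the centre of its underside

How it is judged:
By the outcome, as a careful person would: the job done as asked, in the order asked, and still so for the second after the job is handed in, with the robot touching nothing.
It also fails if it takes over 72 s, if anything falls off the work surface, if the arm or the gripper's body presses on something with over 40 N, if the wrist force passes 120 N, or if a joint passes its speed limit or range.

## Robot

A 6-joint arm with a two-finger parallel gripper is mounted at the origin on the work surface; the furniture and walls round the work are solid. World frame = base frame: x ahead of the robot, y to its left, z up, the work surface at z = 0. Lengths are in m, angles in rad, forces in N, time in s.
With the tool pointing down it reaches from about 0.325 to 0.775 m from the base axis. Payload 9.3 kg.
Tool frame: the origin (TCP) lies on the centre line of the jaws, within the pads' length; the fingertips stand 14 mm ahead of it and the grasp point (between the pads) lies 5 mm behind it; z points along the fingers, y is the line along which they close (so a half turn about z gives the same grasp; the last joint's range is limited). The gripper opens to 85 mm and grips with 20 to 120 N. Pads are 22 mm wide; open, the fingers measure 114 mm over their backs; the gripper's body (76 mm by 85 mm) begins 54 mm behind the grasp point. The pads swing forward as they close: fully open they stand 13 mm farther back than shut.
Start: joints at [1.184, 0.259, 0.021, 1.334, 0, 1.418], TCP at [0.127, 0.535, 0.245] pointing down, gripper open.
Joint ranges: [-3.04, 3.04], [-0.91, 1.82], [-1.04, 1.36], [-1.92, 1.95], [-1.52, 1.45], [-3.14, 3.14]. Speed limits (rad/s): [2.22, 2.22, 2.79, 3.14, 3.14, 3.14].

## Interface

Orientations are given as a unit quaternion [x, y, z, w].
In Python, from workcell import robot gives the robot as it stands.
- The arm moves only by the shell command python3 inch.py, which reads ROWS from standard input. ROWS is a JSON list that holds a single list of rows (three levels of brackets), with 1 to 10 rows, each of 7 numbers: a rotation vector rx, ry, rz in rad, then dx, dy, dz in m, then the finger opening in m; each row is the pose to reach, as a shift and turn from the pose commanded when the command began, along the tool's axes at that moment; what a row does not reach only later rows make up. A row lasts 1/12 s, in which the tool goes at most 0.0417 m and 0.125 rad, less where a joint would pass 70% of its speed; a pose out of reach is approached as far as the arm can. The fingers move at their own pace and stop on an object; the grip force is fixed at half the most. Time passes only in rows, so rows that do not move let the fingers close. It prints the time, the measured TCP pose, the force, the opening and the grip force at its end. Input that does not fit is refused with a message, and nothing moves.
- robot.read_state(): the state, without advancing time (a new reading comes with each control period).
- robot.camera(name): name is "scene" or "top" or "wrist"; returns a dict with "img" (384x512x3 uint8, blue, green, red), "fx", "fy", "cx", "cy" (pixels), "rvec" (rotation vector, rad) and "tvec" (3), from world to camera coordinates, as OpenCV has them. Camera axes: x right, y down, z forward; pixel columns grow to the right and rows downward; lengths in m; the calibration is good to about 2 mm. A picture is of the moment at which its call begins. There is no depth.
- robot.finish_job(): hands the job in; it is judged then, once.
The state is a dict: "t": time; "joint_positions": joint angles; "qd": joint speeds; "effort": joint torques, N m; "position": TCP position; "eef_rot": TCP orientation; "wrist_force": force on the tool from outside, world axes, zero at the start; "torque": the same for the moment, N m; "grip_width": finger opening in m; "grasp_force": force on a finger pad.
Only numpy, scipy, OpenCV 4.12 (cv2) and the standard library are available. Lean on these libraries where they do the work, as an engineer would, in place of code of your own. Each camera call takes 0.05 s, during which the arm holds its last target. There are 200 camera calls.

## Working session

There is one attempt and no reset: what is moved stays moved. The work goes in short steps, Python scripts to look and compute and a shell command to move; the robot and the scene stay as the last step left them, time stands still between calls to the robot, and variables do not carry over. Pictures are saved under pics/ and viewed, at most 10 in all, crops included, and the job is handed in when it is done.

```bash
ls; mkdir -p pics
python3 - <<'E'
from workcell import robot
import cv2
for n in ("top","scene"):
    c=robot.camera(n); cv2.imwrite(f"pics/{n}0.png",cv2.resize(c["img"],(800,600),interpolation=cv2.INTER_CUBIC)); print(n,c["fx"],c["cx"],c["cy"],c["rvec"],c["tvec"])
s=robot.read_state();print(s)
E
```

```text
inch.py
pics
workcell.py
top 453.31097348462765 262.31523020274824 190.19816820563423 [ 2.19082031 -2.20720784  0.05837654] [0.06567984 0.50170505 1.4291956 ]
scene 352.5041326962399 260.0348417783706 188.3885192861168 [ 0.54425246 -2.44271099  1.49975695] [0.48472194 0.1514831  0.7530399 ]
{'t': 0.1, 'joint_positions': array([ 1.18441385e+00,  2.59134915e-01,  2.08499922e-02,  1.33369659e+00,
       -3.13713405e-05,  1.41820977e+00]), 'qd': array([ 1.33717067e-03, -2.13236064e-03,  2.17958030e-03, -8.18725505e-05,
        2.91980040e-03,  8.48917862e-04]), 'effort': array([ 5.59250271e-03, -5.56692302e+01,  3.45070946e+01,  1.15828315e-02,
       -1.48555960e-04,  9.95914775e-06]), 'position': array([0.12733807, 0.53482025, 0.244732  ]), 'eef_rot': array([ 1.16631873e-01,  9.93175037e-01, -5.75380836e-04, -1.42649069e-04]), 'wrist_force': array([ 6.31881398e-04,  3.26196369e-02, -6.93662259e-01]), 'torque': array([-0.02288929, -0.04647838, -0.02539959]), 'grasp_force': 0.0, 'grip_width': 0.08571306481463958}
```

View pics/top0.png

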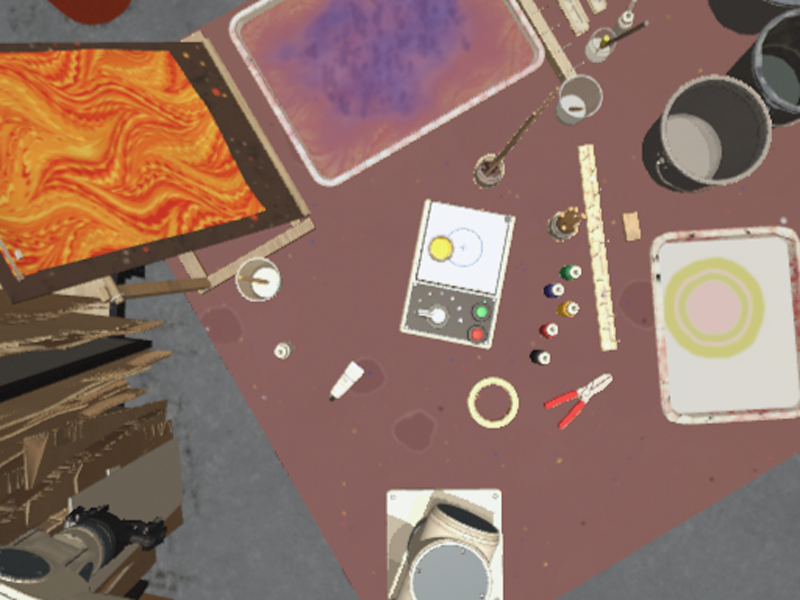

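View pics/scene0.png

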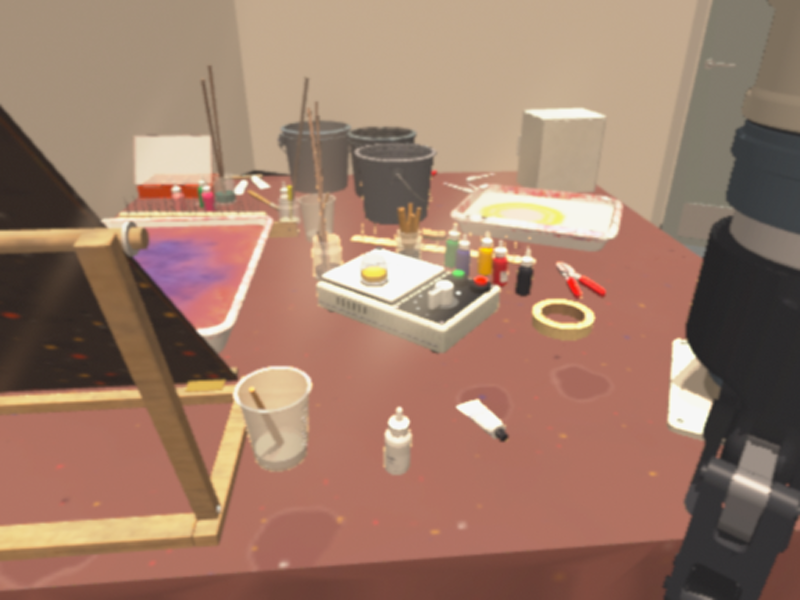

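The top view shows the stirrer with corners at about (427,200), (516,217), (492,347) and (402,332). The jar is at (440,248), the ring at (463,247), the selector hub at (438,316) with its lever pointing left, green at (482,311) and red at (478,334). The scene view agrees with this, and the droppers stand to the right of the stirrer.

```bash
cat > h.py <<'E'
import numpy as np, cv2
from scipy.spatial.transform import Rotation as R
from workcell import robot
def ray(c,uv,z):
    Rm=cv2.Rodrigues(np.array(c["rvec"]))[0]; t=np.array(c["tvec"])
    d=Rm.T@np.array([(uv[0]-c["cx"])/c["fx"],(uv[1]-c["cy"])/c["fy"],1]); o=-Rm.T@t
    return o+d*(z-o[2])/d[2]
def proj(c,p):
    K=np.array([[c["fx"],0,c["cx"]],[0,c["fy"],c["cy"]],[0,0,1]])
    return cv2.projectPoints(np.array(p,float).reshape(-1,3),np.array(c["rvec"]),np.array(c["tvec"]),K,None)[0][:,0]
def cen(mask):
    n,l,s,ce=cv2.connectedComponentsWithStats(mask.astype(np.uint8)); i=1+np.argmax(s[1:,4]); return ce[i],s[i,4]
def tool(p):  # world point -> tool-frame shift from current TCP
    s=robot.read_state(); return R.from_quat(s["eef_rot"]).inv().apply(np.array(p)-s["position"])
E
python3 - <<'E'
from h import *
c=robot.camera("top"); im=c["img"].astype(int)
b,g,r=im[...,0],im[...,1],im[...,2]
roi=np.zeros(b.shape,bool); roi[125:228,255:332]=1
G,_=cen(roi&(g>r+50)&(g>b+30)); Rd,_=cen(roi&(r>g+100)&(r>b+80)&(np.arange(512)[None]>295)); Y,_=cen(roi&(b<g-60)&(r>150)&(g>120))
for n,p,z in (("green",G,.076),("red",Rd,.076),("jar",Y,.1)): print(n,p,ray(c,p,z))
k=800/512
for n,p,z in (("FL",(427,200),.056),("FR",(516,217),.056),("NR",(492,347),.056),("NL",(402,332),.056),("ring",(463,247),.067),("hub",(438,316),.0925)): print(n,ray(c,(p[0]/k,p[1]/k),z))
cv2.imwrite("pics/crop.png",cv2.resize(c["img"][120:232,250:335],None,fx=5,fy=5,interpolation=cv2.INTER_CUBIC))
E
```

```text
green [307.75609756 199.        ] [ 0.47130121 -0.07554018  0.076     ]
red [305.         213.58974359] [ 0.4271232  -0.06663105  0.076     ]
jar [281.80263158 158.31578947] [0.5931053  0.00324824 0.1       ]
FL [0.69303856 0.02665873 0.056     ]
FR [ 0.657838   -0.14971536  0.056     ]
NR [ 0.40076173 -0.0986589   0.056     ]
NL [0.43156761 0.07814625 0.056     ]
ring [ 0.59744637 -0.04292675  0.067     ]
hub [0.46172794 0.00860736 0.0925    ]
```

View pics/crop.png

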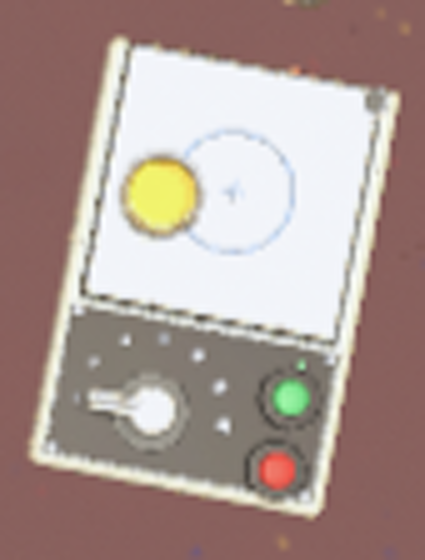

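The crop puts the cross at about (235,192), the jar at (162,196), the hub at (152,410) with its lever pointing left to the first mark, green at (290,397) and red at (277,470). I'll move closer with the fingers closed and measure with the wrist camera.

```bash
echo '[[[0, 0, 0, -0.31, -0.27, 0, 0], [0, 0, 0, -0.31, -0.27, 0, 0], [0, 0, 0, -0.31, -0.27, 0, 0], [0, 0, 0, -0.31, -0.27, 0, 0], [0, 0, 0, -0.31, -0.27, 0, 0], [0, 0, 0, -0.31, -0.27, 0, 0], [0, 0, 0, -0.31, -0.27, 0, 0], [0, 0, 0, -0.31, -0.27, 0, 0], [0, 0, 0, -0.31, -0.27, 0, 0], [0, 0, 0, -0.31, -0.27, 0, 0]]]' | python3 inch.py; echo '[[[0, 0, 0, -0.21, -0.18, 0, 0], [0, 0, 0, -0.21, -0.18, 0, 0], [0, 0, 0, -0.21, -0.18, 0, 0], [0, 0, 0, -0.21, -0.18, 0, 0], [0, 0, 0, -0.21, -0.18, 0, 0], [0, 0, 0, -0.21, -0.18, 0, 0], [0, 0, 0, -0.21, -0.18, 0, 0], [0, 0, 0, -0.21, -0.18, 0, 0]]]' | python3 inch.py
python3 - <<'E'
from h import *
c=robot.camera("wrist"); cv2.imwrite("pics/w1.png",cv2.resize(c["img"],(800,600),interpolation=cv2.INTER_CUBIC)); np.save("w1.npy",c,allow_pickle=True)
Rm=cv2.Rodrigues(np.array(c["rvec"]))[0]; print(-Rm.T@c["tvec"], c["fx"])
E
```

```text
t: 0.98
position: [0.3673, 0.1984, 0.2453]
eef_rot: [0.117, 0.993, 0.0, 0.0]
wrist_force: [1.3, 1.7, 0.6]
grip_width: 0.0001
grasp_force: 0.0
t: 1.65
position: [0.5315, -0.0274, 0.244]
eef_rot: [0.119, 0.993, -0.0, -0.0]
wrist_force: [-0.9, 0.3, 0.2]
grip_width: -0.0002
grasp_force: 0.0
[ 0.4534358  -0.00861595  0.37298232] 313.04662742525437
```

View pics/w1.png

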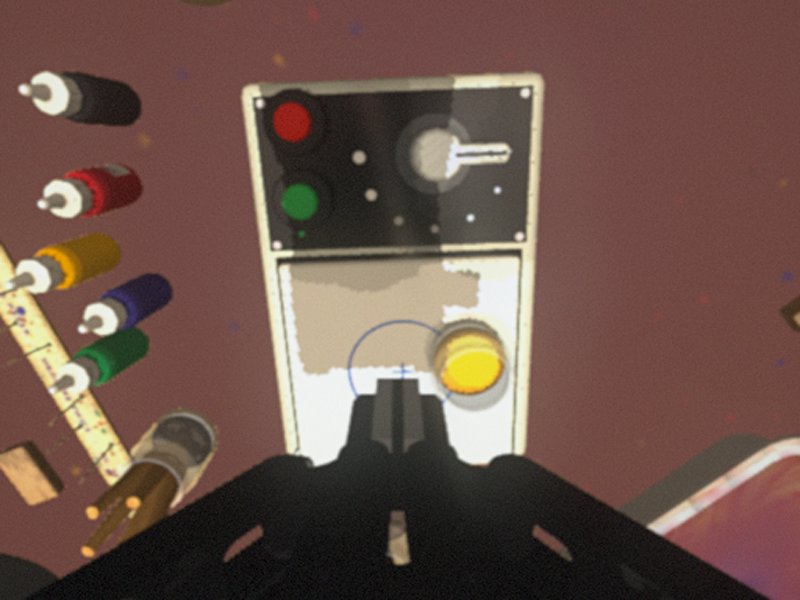

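The wrist view is clear. The cross is at (402,370), the jar top at about (470,358), the hub at (437,153), the lever's end at (510,152), green at (299,201) and red at (291,122).

Run:
```python
from h import *
from scipy.optimize import least_squares
c=np.load("w1.npy",allow_pickle=True).item(); k=800/512
P={"cross":((402,370),.067),"hub":((437,153),.092),"tip":((510,152),.0925),"green":((299,201),.076),"red":((291,122),.076),
"s1":((259,103),.056),"s2":((525,93),.056),"s3":((519,237),.056),"s4":((277,245),.056),"jarpaint":((470,362),.10),
"d1":((497,190),.056),"d2":((470,218),.056),"d4":((398,220),.056),"d5":((371,195),.056),"d6":((359,157),.056),"d3":((434,229),.056)}
W={n:ray(c,(p[0]/k,p[1]/k),z) for n,(p,z) in P.items()}
for n in W: print(n,W[n].round(4))
for a,b in (("red","green"),("s1","s4"),("s2","s3"),("hub","cross")): 
    d=W[b]-W[a]; print(a,b,np.degrees(np.arctan2(d[1],d[0])).round(2),np.hypot(*d[:2]).round(4))
# hub axis from dots at r=46: mark n dir
yaw=np.arctan2(*(W["green"]-W["red"])[[1,0]])
def res(x):
    e=[]
    for i in range(1,7):
        a=x[2]+np.pi/2-(i)*np.pi/6
        e+=list(W[f"d{i}"][:2]-x[:2]-.046*np.array([np.cos(a),np.sin(a)]))
    return e
# dot labels: visible six may be marks 2..7
r=least_squares(res,[W["hub"][0],W["hub"][1],yaw]);print("axis marks2-7",r.x,np.abs(r.fun).max())
# jar: project circles
for j in ((.593,.003),(.597,.0),(.59,.0)):
    t=np.linspace(0,2*np.pi,5)[:4]
    print(j,(proj(c,[[j[0]+.026*np.cos(a),j[1]+.026*np.sin(a),.111] for a in t])*k).round().tolist())
im=c["img"][195:275,260:345]; cv2.imwrite("pics/jar.png",cv2.resize(im,None,fx=7,fy=7,interpolation=cv2.INTER_CUBIC))
```

```text
cross [ 0.5978 -0.0407  0.067 ]
hub [0.463 0.011 0.092]
tip [0.4719 0.0499 0.0925]
green [ 0.471  -0.0738  0.076 ]
red [ 0.4275 -0.0651  0.076 ]
s1 [ 0.411  -0.0844  0.056 ]
s2 [0.4431 0.0718 0.056 ]
s3 [0.528  0.0545 0.056 ]
s4 [ 0.4959 -0.1006  0.056 ]
jarpaint [0.5867 0.0044 0.1   ]
d1 [0.495  0.0457 0.056 ]
d2 [0.5083 0.0258 0.056 ]
d4 [ 0.4987 -0.0196  0.056 ]
d5 [ 0.4793 -0.0326  0.056 ]
d6 [ 0.4552 -0.034   0.056 ]
d3 [0.5098 0.0017 0.056 ]
red green -11.3 0.0443
s1 s4 -10.83 0.0864
s2 s3 -11.5 0.0865
hub cross -20.99 0.1443
axis marks2-7 [ 0.46458007  0.01112613 -0.20270819] 0.0002754005568812029
(0.593, 0.003) [[480.0, 417.0], [516.0, 370.0], [464.0, 340.0], [429.0, 389.0]]
(0.597, 0.0) [[477.0, 424.0], [512.0, 378.0], [460.0, 348.0], [426.0, 396.0]]
(0.59, 0.0) [[475.0, 414.0], [510.0, 367.0], [458.0, 337.0], [423.0, 386.0]]
```

View pics/jar.png

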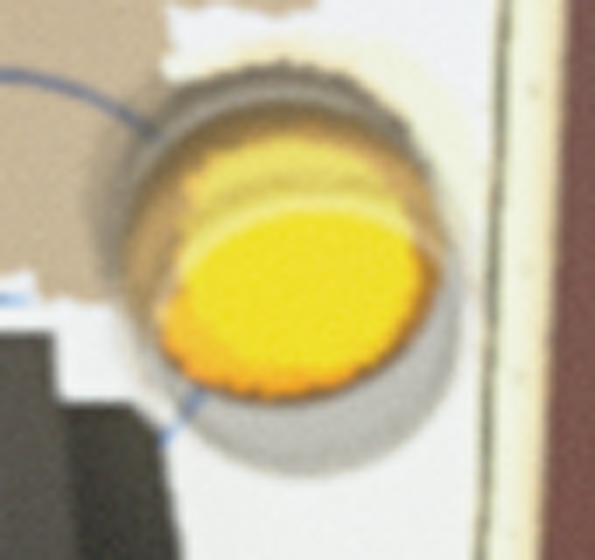

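```bash
echo '[[[0, 0, -0.12, -0.011, 0.033, 0, 0], [0, 0, -0.24, -0.022, 0.066, 0, 0], [0, 0, -0.34, -0.033, 0.099, 0, 0], [0, 0, -0.34, -0.033, 0.099, 0.03, 0], [0, 0, -0.34, -0.033, 0.099, 0.06, 0], [0, 0, -0.34, -0.033, 0.099, 0.09, 0], [0, 0, -0.34, -0.033, 0.099, 0.12, 0], [0, 0, -0.34, -0.033, 0.099, 0.14, 0], [0, 0, -0.34, -0.033, 0.099, 0.151, 0], [0, 0, -0.34, -0.033, 0.099, 0.151, 0]]]' | python3 inch.py
python3 - <<'E'
from h import *
c=robot.camera("wrist"); cv2.imwrite("pics/w2.png",cv2.resize(c["img"],(800,600),interpolation=cv2.INTER_CUBIC)); np.save("w2.npy",c,allow_pickle=True)
s=robot.read_state(); print(s["position"],R.from_quat(s["eef_rot"]).as_matrix().round(3).tolist())
E
```

```text
t: 2.53
position: [0.5818, 0.0665, 0.0917]
eef_rot: [-0.054, 0.999, 0.0, -0.002]
wrist_force: [-0.0, 0.3, -0.6]
grip_width: -0.0003
grasp_force: 0.0
[0.58275238 0.06635105 0.09346209] [[-0.994, -0.107, -0.003], [-0.107, 0.994, 0.0], [0.003, 0.0, -1.0]]
```

View pics/w2.png

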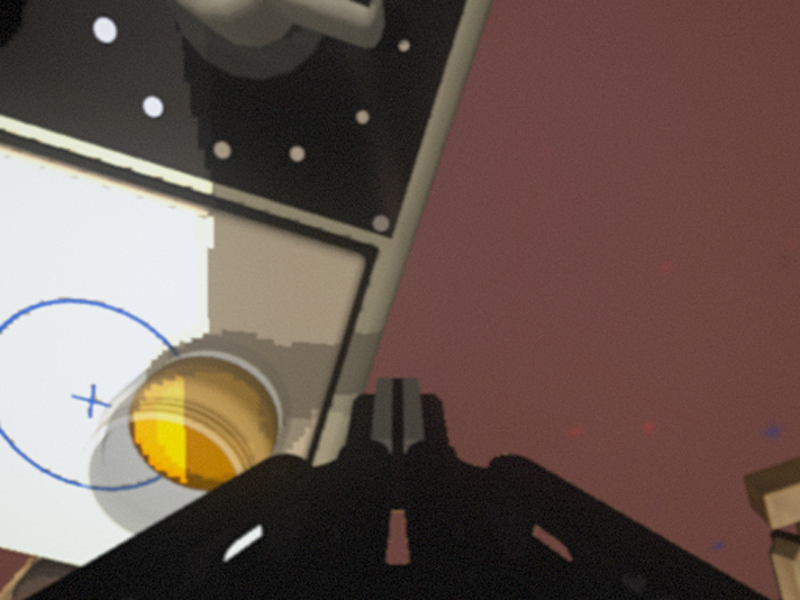

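The cross is at (92,401). The jar's base arc has its top at about (210,352) and its right extreme at about (284,415). The fingers stand clear to the jar's left, at column 397.

Run:
```python
from h import *
from scipy.optimize import least_squares
c=np.load("w2.npy",allow_pickle=True).item(); k=800/512
cr=ray(c,(92/k,401/k),.067); print("cross",cr)
t=np.linspace(0,2*np.pi,73)
def circ(j,z): return proj(c,[[j[0]+.026*np.cos(a),j[1]+.026*np.sin(a),z] for a in t])*k
def f(j):
    q=circ(j,.069); return [q[:,0].max()-284,q[:,1].min()-352]
r=least_squares(f,[.593,.005],diff_step=1e-3); print("jar",r.x,r.fun,"rel",r.x-cr[:2])
im=cv2.resize(c["img"],(800,600),interpolation=cv2.INTER_CUBIC)
for z,col in ((.067,(0,0,255)),(.111,(0,160,0))): cv2.polylines(im,[circ(r.x,z).astype(np.int32)],True,col,1)
cv2.imwrite("pics/w2o.png",im[250:600,0:420])
```

```text
cross [ 0.59911291 -0.04059002  0.067     ]
jar [0.60090595 0.00168152] [-1.17097443e-11  3.23552740e-10] rel [0.00179305 0.04227154]
```

View pics/w2o.png

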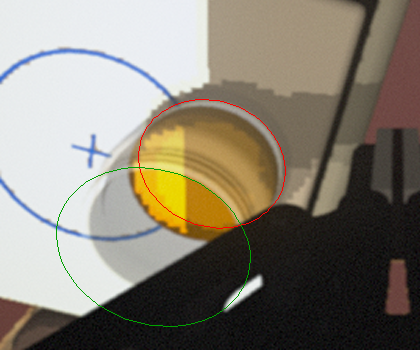

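```bash
echo '[[[0, 0, 0.05, -0.008, -0.001, 0, 0], [0, 0, 0.107, -0.016, -0.002, 0, 0], [0, 0, 0.107, -0.016, -0.002, 0, 0], [0, 0, 0.107, -0.016, -0.002, 0, 0]]]' | python3 inch.py; echo '[[[0, 0, 0, 0, -0.008, 0, 0], [0, 0, 0, 0, -0.018, 0, 0], [0, 0, 0, 0, -0.028, 0, 0], [0, 0, 0, 0, -0.037, 0, 0], [0, 0, 0, 0, -0.045, 0, 0], [0, 0, 0, 0, -0.052, 0, 0], [0, 0, 0, 0, -0.057, 0, 0], [0, 0, 0, 0, -0.061, 0, 0], [0, 0, 0, 0, -0.063, 0, 0], [0, 0, 0, 0, -0.063, 0, 0]]]' | python3 inch.py
python3 - <<'E'
from h import *
c=robot.camera("wrist"); cv2.imwrite("pics/w3.png",cv2.resize(c["img"],(800,600),interpolation=cv2.INTER_CUBIC)[150:600,100:700]); np.save("w3.npy",c,allow_pickle=True)
s=robot.read_state(); print(s["position"],R.from_quat(s["eef_rot"]).as_matrix().round(3).tolist())
E
```

```text
t: 2.92
position: [0.6004, 0.0655, 0.0953]
eef_rot: [-0.001, 1.0, 0.0, 0.001]
wrist_force: [-0.4, 0.0, -1.4]
grip_width: 0.0002
grasp_force: 0.0
t: 3.75
position: [0.6001, 0.0016, 0.0942]
eef_rot: [0.001, 1.0, -0.0, -0.0]
wrist_force: [-0.5, 0.8, 0.1]
grip_width: 0.0004
grasp_force: 0.1
[0.60001524 0.00177913 0.09406476] [[-1.0, 0.001, -0.0], [0.001, 1.0, -0.001], [0.0, -0.001, -1.0]]
```

View pics/w3.png

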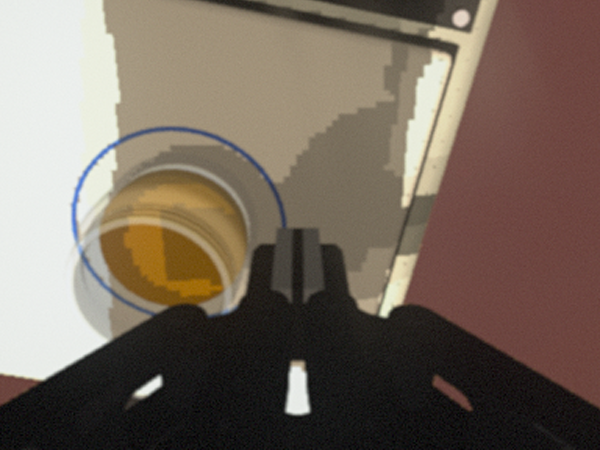

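The ring spans about x 72–286 and y 127–318 in the crop, so its centre is near (179,223). The jar's base arc, with its top at 163 and right edge at 254, gives a base centre of about (181,227), so the jar stands well inside. Next I back off, rise, and go above the green button.

```bash
echo '[[[0, 0, 0, 0, 0.012, 0, 0], [0, 0, 0, 0, 0.03, 0, 0], [0, 0, 0, 0, 0.03, -0.035, 0], [0, 0, 0, 0, 0.03, -0.07, 0], [0, 0, 0.05, 0.033, 0.003, -0.07, 0], [0, 0, 0.1, 0.066, -0.024, -0.07, 0], [0, 0, 0.15, 0.098, -0.05, -0.07, 0], [0, 0, 0.203, 0.129, -0.076, -0.07, 0], [0, 0, 0.203, 0.129, -0.076, -0.07, 0], [0, 0, 0.203, 0.129, -0.076, -0.07, 0]]]' | python3 inch.py
python3 - <<'E'
from h import *
c=robot.camera("wrist"); np.save("w4.npy",c,allow_pickle=True)
t=robot.camera("top")
cv2.imwrite("pics/m.png",np.hstack([cv2.resize(c["img"],(512,384)),cv2.resize(t["img"][125:205,255:315],(288,384),interpolation=cv2.INTER_CUBIC)]))
print("to green",tool([.4712,-.0745,.076]).round(4))
s=robot.read_state(); print(s["position"],R.from_quat(s["eef_rot"]).as_matrix().round(3).tolist())
E
```

```text
t: 4.63
position: [0.4699, -0.0743, 0.1647]
eef_rot: [0.103, 0.995, -0.0, 0.0]
wrist_force: [1.1, -0.5, 0.6]
grip_width: -0.0
grasp_force: 0.0
to green [ 0.0002 -0.0012  0.0885]
[ 0.47154781 -0.07337879  0.16447821] [[-0.979, 0.202, 0.001], [0.202, 0.979, -0.0], [-0.001, -0.0, -1.0]]
```

View pics/m.png

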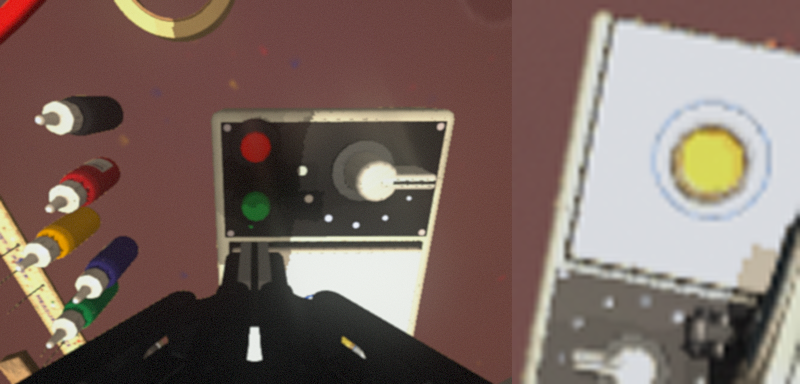

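In the top crop the jar stands centred in the ring. Now I press green.

```bash
echo '[[[0, 0, 0, 0, -0.001, 0.03, 0], [0, 0, 0, 0, -0.001, 0.055, 0], [0, 0, 0, 0, -0.001, 0.068, 0], [0, 0, 0, 0, -0.001, 0.071, 0], [0, 0, 0, 0, -0.001, 0.071, 0]]]' | python3 inch.py; echo '[[[0, 0, 0, 0, 0, 0.003, 0], [0, 0, 0, 0, 0, 0.005, 0], [0, 0, 0, 0, 0, 0.0065, 0], [0, 0, 0, 0, 0, 0.0065, 0]]]' | python3 inch.py
```

```text
t: 5.15
position: [0.4712, -0.0737, 0.0924]
eef_rot: [0.101, 0.995, 0.0, -0.001]
wrist_force: [0.0, 0.8, -0.8]
grip_width: 0.0003
grasp_force: 0.0
t: 5.48
position: [0.4717, -0.0747, 0.0874]
eef_rot: [0.102, 0.995, 0.0, 0.001]
wrist_force: [0.9, 1.7, 3.1]
grip_width: -0.0001
grasp_force: 1.4
```

```bash
echo '[[[0, 0, 0, 0, 0, 0.0015, 0], [0, 0, 0, 0, 0, 0.003, 0], [0, 0, 0, 0, 0, 0.003, 0], [0, 0, 0, 0, 0, 0.003, 0]]]' | python3 inch.py
```

```text
t: 5.82
position: [0.4717, -0.0748, 0.0857]
eef_rot: [0.102, 0.995, -0.0, 0.002]
wrist_force: [-2.6, 3.2, 21.3]
grip_width: -0.0002
grasp_force: 10.6
```

```bash
echo '[[[0, 0, 0, 0, 0, -0.03, 0], [0, 0, 0, 0, 0, -0.06, 0], [0, 0, 0, 0.016, 0.039, -0.06, 0], [0, 0, 0, 0.032, 0.078, -0.06, 0], [0, 0, 0, 0.049, 0.116, -0.06, 0], [0, 0, 0, 0.049, 0.116, -0.06, 0], [0, 0, 0, 0.049, 0.116, -0.06, 0]]]' | python3 inch.py
python3 - <<'E'
from h import *
c=robot.camera("wrist"); t=robot.camera("top"); np.save("w5.npy",c,allow_pickle=True)
print("to start",tool([.4472,.0483,.086]).round(4),"axis in tool",tool([.4646,.0111,.086]).round(4))
s=robot.read_state(); print(s["position"],R.from_quat(s["eef_rot"]).as_rotvec())
E
```

```text
t: 6.4
position: [0.4455, 0.0506, 0.144]
eef_rot: [0.1, 0.995, -0.0, -0.0]
wrist_force: [-0.1, -0.1, -0.1]
grip_width: -0.0
grasp_force: 0.0
to start [-0.0008 -0.0001  0.0578] axis in tool [-0.0254 -0.033   0.0578]
[0.44641517 0.0485765  0.14381852] [ 3.18608834e-01  3.12522978e+00 -8.75200039e-04]
```

```bash
echo '[[[0, 0, 0, 0, 0, 0.03, 0], [0, 0, 0, 0, 0, 0.05, 0], [0, 0, 0, 0, 0, 0.058, 0], [0, 0, 0, 0, 0, 0.058, 0], [0, 0, 0, -0.004, 0, 0.058, 0], [0, 0, 0, -0.0075, 0, 0.058, 0], [0, 0, 0, -0.0085, 0, 0.058, 0], [0, 0, 0, -0.0085, 0, 0.058, 0]]]' | python3 inch.py
python3 - <<'E'
from h import *
print("axis in tool",tool([.4646,.0111,.086]).round(4)); s=robot.read_state(); print(s["wrist_force"],s["torque"])
E
```

```text
t: 7.17
position: [0.4551, 0.0468, 0.0865]
eef_rot: [0.102, 0.995, -0.0, 0.0]
wrist_force: [-2.9, 1.2, 2.5]
grip_width: 0.0001
grasp_force: 1.6
axis in tool [-0.0166 -0.033   0.0005]
[-2.93029444  1.17241474  2.46880783] [-0.12398204  0.63894714 -0.00743547]
```

```bash
echo '[[[0, 0, 0.1, -0.0034, 0.0015, 0, 0], [0, 0, 0.2, -0.0069, 0.0027, 0, 0], [0, 0, 0.3, -0.0105, 0.0036, 0, 0], [0, 0, 0.38, -0.0134, 0.004, 0, 0], [0, 0, 0.38, -0.0134, 0.004, 0, 0], [0, 0, 0.38, -0.0134, 0.004, 0, 0], [0, 0, 0.38, -0.0134, 0.004, 0, 0]]]' | python3 inch.py
python3 - <<'E'
from h import *
print("axis in tool",tool([.4646,.0111,.086]).round(4)); s=robot.read_state(); print(s["wrist_force"])
c=robot.camera("wrist"); cv2.imwrite("pics/w6.png",cv2.resize(c["img"],(800,600),interpolation=cv2.INTER_CUBIC)); np.save("w6.npy",c,allow_pickle=True)
E
```

```text
t: 7.75
position: [0.4687, 0.0483, 0.086]
eef_rot: [0.286, 0.958, 0.0, 0.0]
wrist_force: [0.4, 0.1, -0.3]
grip_width: 0.0
grasp_force: 0.0
axis in tool [-0.017  -0.0333  0.    ]
[ 0.39603061  0.09885082 -0.26873214]
```

View pics/w6.png

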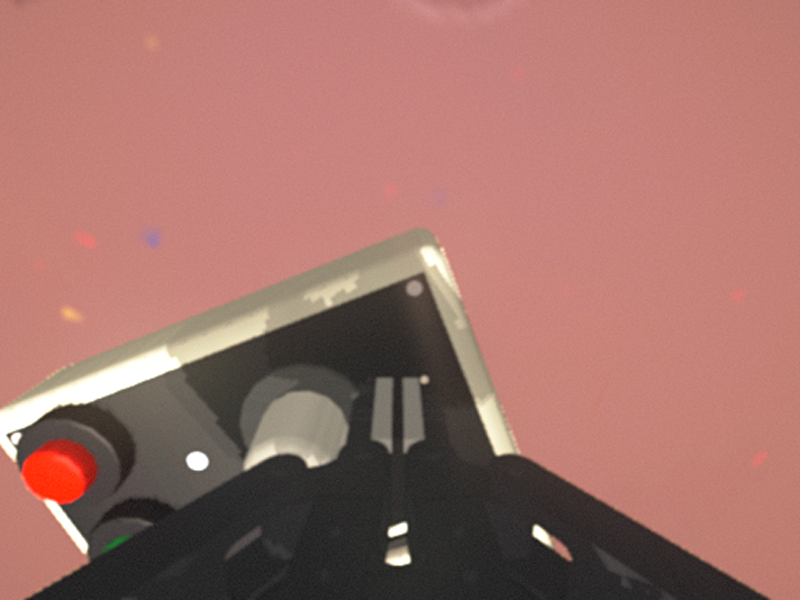

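The force fell to zero after 0.38 rad, so the lever snapped on to the second mark. For the second click I'll split the move and check where contact comes back; it should be after about 0.14 rad.

```bash
echo '[[[0, 0, 0.07, -0.0024, 0.001, 0, 0], [0, 0, 0.12, -0.0041, 0.0018, 0, 0], [0, 0, 0.12, -0.0041, 0.0018, 0, 0], [0, 0, 0.12, -0.0041, 0.0018, 0, 0]]]' | python3 inch.py; echo '[[[0, 0, 0.06, -0.002, 0.001, 0, 0], [0, 0, 0.12, -0.0041, 0.0018, 0, 0], [0, 0, 0.12, -0.0041, 0.0018, 0, 0]]]' | python3 inch.py
python3 - <<'E'
from h import *
print("axis in tool",tool([.4646,.0111,.086]).round(4),R.from_quat(robot.read_state()["eef_rot"]).as_matrix()[:2,1])
E
```

```text
t: 8.13
position: [0.4729, 0.0475, 0.0858]
eef_rot: [0.343, 0.939, 0.0, 0.0]
wrist_force: [-0.9, 0.3, -0.3]
grip_width: 0.0001
grasp_force: 0.0
t: 8.38
position: [0.4769, 0.0464, 0.0857]
eef_rot: [0.4, 0.916, -0.0, -0.0]
wrist_force: [-1.0, 2.0, 1.3]
grip_width: -0.0003
grasp_force: 0.9
axis in tool [-0.0176 -0.033  -0.0003] [0.7338555 0.6793055]
```

Contact came back where expected. Now I complete the second click and rest on mark 3.

```bash
echo '[[[0, 0, 0.08, -0.0027, 0.0012, 0, 0], [0, 0, 0.16, -0.0055, 0.0023, 0, 0], [0, 0, 0.23, -0.008, 0.0031, 0, 0], [0, 0, 0.284, -0.0099, 0.0034, 0, 0], [0, 0, 0.284, -0.0099, 0.0034, 0, 0], [0, 0, 0.284, -0.0099, 0.0034, 0, 0], [0, 0, 0.284, -0.0099, 0.0034, 0, 0]]]' | python3 inch.py; echo '[[[0, 0, 0, 0, 0, 0, 0], [0, 0, 0, 0, 0, 0, 0], [0, 0, 0, 0, 0, 0, 0], [0, 0, 0, 0, 0, 0, 0], [0, 0, 0, 0, 0, 0, 0], [0, 0, 0, 0, 0, 0, 0], [0, 0, 0, 0, 0, 0, 0], [0, 0, 0, 0, 0, 0, 0], [0, 0, 0, 0, 0, 0, 0], [0, 0, 0, 0, 0, 0, 0]]]' | python3 inch.py;echo '[[[0, 0, 0, 0, 0, 0, 0], [0, 0, 0, 0, 0, 0, 0], [0, 0, 0, 0, 0, 0, 0], [0, 0, 0, 0, 0, 0, 0], [0, 0, 0, 0, 0, 0, 0], [0, 0, 0, 0, 0, 0, 0], [0, 0, 0, 0, 0, 0, 0], [0, 0, 0, 0, 0, 0, 0], [0, 0, 0, 0, 0, 0, 0], [0, 0, 0, 0, 0, 0, 0]]]' | python3 inch.py
python3 - <<'E'
from h import *
y=R.from_quat(robot.read_state()["eef_rot"]).as_matrix()[:2,1]
print("axis in tool",tool([.4646,.0111,.086]).round(4),"theta",np.pi/2-.2027-np.arctan2(y[1],y[0]))
# lever visibility in scene / top: brightness profile along the lever top at each candidate mark
for n in ("scene","top"):
    c=robot.camera(n); g=cv2.cvtColor(c["img"],cv2.COLOR_BGR2GRAY)
    for m in range(7):
        a=np.pi/2-.2027-m*np.pi/6
        p=proj(c,[[.4646+r*np.cos(a),.0111+r*np.sin(a),.0925] for r in (.024,.03,.036)]); print(n,m+1,[int(g[int(round(v)),int(round(u))]) for u,v in p])
E
```

```text
t: 8.97
position: [0.4864, 0.0414, 0.0858]
eef_rot: [0.525, 0.851, -0.0, -0.0]
wrist_force: [-1.0, -0.2, -0.1]
grip_width: 0.0004
grasp_force: 0.0
t: 9.8
position: [0.4865, 0.0413, 0.0858]
eef_rot: [0.526, 0.85, -0.0, -0.0]
wrist_force: [-0.2, 0.6, 0.3]
grip_width: -0.0003
grasp_force: 0.0
t: 10.63
position: [0.4865, 0.0413, 0.0858]
eef_rot: [0.526, 0.85, -0.0, -0.0]
wrist_force: [-0.0, 0.1, -0.3]
grip_width: -0.0002
grasp_force: 0.0
axis in tool [-0.0172 -0.0331 -0.0002] theta 0.9051138617901067
scene 1 [166, 157, 135]
scene 2 [125, 147, 139]
scene 3 [142, 144, 147]
scene 4 [133, 128, 123]
scene 5 [218, 147, 120]
scene 6 [120, 114, 114]
scene 7 [108, 108, 125]
top 1 [213, 210, 205]
top 2 [223, 223, 224]
top 3 [223, 224, 224]
top 4 [224, 224, 225]
top 5 [224, 223, 216]
top 6 [193, 224, 213]
top 7 [168, 226, 204]
```

The force has gone to zero with θp = 0.905, so the lever rests on mark 3, and it has been there about 1.7 s. Third click: probe, complete, rest.

```bash
echo '[[[0, 0, 0.07, -0.0024, 0.001, 0, 0], [0, 0, 0.12, -0.0041, 0.0018, 0, 0], [0, 0, 0.12, -0.0041, 0.0018, 0, 0], [0, 0, 0.12, -0.0041, 0.0018, 0, 0]]]' | python3 inch.py; echo '[[[0, 0, 0.06, -0.002, 0.001, 0, 0], [0, 0, 0.12, -0.0041, 0.0018, 0, 0], [0, 0, 0.12, -0.0041, 0.0018, 0, 0]]]' | python3 inch.py
python3 - <<'E'
from h import *
y=R.from_quat(robot.read_state()["eef_rot"]).as_matrix()[:2,1]
print("axis in tool",tool([.4646,.0111,.086]).round(4),"theta",np.pi/2-.2027-np.arctan2(y[1],y[0]))
E
```

```text
t: 11.07
position: [0.49, 0.0384, 0.0857]
eef_rot: [0.575, 0.818, -0.0, -0.0]
wrist_force: [0.7, 0.3, -1.4]
grip_width: 0.0006
grasp_force: 0.0
t: 11.32
position: [0.4928, 0.0354, 0.0857]
eef_rot: [0.624, 0.781, 0.0, -0.0]
wrist_force: [-0.9, 2.6, 1.3]
grip_width: -0.0007
grasp_force: 1.0
axis in tool [-0.0175 -0.0328 -0.0003] theta 1.1459589805053445
```

```bash
echo '[[[0, 0, 0.08, -0.0027, 0.0012, 0, 0], [0, 0, 0.16, -0.0055, 0.0023, 0, 0], [0, 0, 0.23, -0.008, 0.0031, 0, 0], [0, 0, 0.284, -0.0099, 0.0034, 0, 0], [0, 0, 0.284, -0.0099, 0.0034, 0, 0], [0, 0, 0.284, -0.0099, 0.0034, 0, 0], [0, 0, 0.284, -0.0099, 0.0034, 0, 0]]]' | python3 inch.py; echo '[[[0, 0, 0, 0, 0, 0, 0], [0, 0, 0, 0, 0, 0, 0], [0, 0, 0, 0, 0, 0, 0], [0, 0, 0, 0, 0, 0, 0], [0, 0, 0, 0, 0, 0, 0], [0, 0, 0, 0, 0, 0, 0], [0, 0, 0, 0, 0, 0, 0], [0, 0, 0, 0, 0, 0, 0], [0, 0, 0, 0, 0, 0, 0], [0, 0, 0, 0, 0, 0, 0]]]' | python3 inch.py;echo '[[[0, 0, 0, 0, 0, 0, 0], [0, 0, 0, 0, 0, 0, 0], [0, 0, 0, 0, 0, 0, 0], [0, 0, 0, 0, 0, 0, 0], [0, 0, 0, 0, 0, 0, 0], [0, 0, 0, 0, 0, 0, 0], [0, 0, 0, 0, 0, 0, 0], [0, 0, 0, 0, 0, 0, 0]]]' | python3 inch.py
echo '[[[0, 0, 0.07, -0.0024, 0.001, 0, 0], [0, 0, 0.12, -0.0041, 0.0018, 0, 0], [0, 0, 0.12, -0.0041, 0.0018, 0, 0], [0, 0, 0.12, -0.0041, 0.0018, 0, 0]]]' | python3 inch.py; echo '[[[0, 0, 0.06, -0.002, 0.001, 0, 0], [0, 0, 0.12, -0.0041, 0.0018, 0, 0], [0, 0, 0.12, -0.0041, 0.0018, 0, 0]]]' | python3 inch.py
python3 - <<'E'
from h import *
y=R.from_quat(robot.read_state()["eef_rot"]).as_matrix()[:2,1]
print("axis in tool",tool([.4646,.0111,.086]).round(4),"theta",np.pi/2-.2027-np.arctan2(y[1],y[0]),robot.read_state()["joint_positions"][5])
E
```

```text
t: 11.9
position: [0.4985, 0.0263, 0.0858]
eef_rot: [0.727, 0.686, -0.0, 0.0]
wrist_force: [-0.4, -0.1, -0.1]
grip_width: -0.0005
grasp_force: 0.0
t: 12.73
position: [0.4986, 0.0263, 0.0858]
eef_rot: [0.728, 0.685, -0.0, 0.0]
wrist_force: [-0.2, 0.5, -0.5]
grip_width: 0.0006
grasp_force: 0.0
t: 13.4
position: [0.4986, 0.0263, 0.0858]
eef_rot: [0.728, 0.685, 0.0, 0.0]
wrist_force: [-0.3, 0.2, -0.0]
grip_width: 0.0001
grasp_force: 0.0
t: 13.73
position: [0.5001, 0.0221, 0.0858]
eef_rot: [0.768, 0.641, 0.0, -0.0]
wrist_force: [0.3, -0.6, 0.1]
grip_width: 0.0001
grasp_force: 0.0
t: 13.98
position: [0.5011, 0.018, 0.0857]
eef_rot: [0.805, 0.593, 0.0, -0.0]
wrist_force: [-0.2, 2.0, -0.1]
grip_width: 0.0
grasp_force: 1.0
axis in tool [-0.0174 -0.0328 -0.0003] theta 1.6699385188414613 1.740558195071766
```

Last click, to the fifth mark; then back off and rise.

```bash
echo '[[[0, 0, 0.08, -0.0027, 0.0012, 0, 0], [0, 0, 0.16, -0.0055, 0.0023, 0, 0], [0, 0, 0.23, -0.008, 0.0031, 0, 0], [0, 0, 0.284, -0.0099, 0.0034, 0, 0], [0, 0, 0.284, -0.0099, 0.0034, 0, 0], [0, 0, 0.284, -0.0099, 0.0034, 0, 0], [0, 0, 0.284, -0.0099, 0.0034, 0, 0]]]' | python3 inch.py; echo '[[[0, 0, 0, 0.004, 0, 0, 0], [0, 0, 0, 0.008, 0, 0, 0], [0, 0, 0, 0.008, 0, -0.03, 0], [0, 0, 0, 0.008, 0, -0.07, 0], [0, 0, 0, 0.008, 0, -0.1, 0], [0, 0, 0, 0.008, 0, -0.13, 0], [0, 0, 0, 0.008, 0, -0.13, 0]]]' | python3 inch.py
python3 - <<'E'
from h import *
print(tool([.4,.2,.245]).round(3))
E
```

```text
t: 14.57
position: [0.5014, 0.0074, 0.0858]
eef_rot: [0.88, 0.475, -0.0, 0.0]
wrist_force: [0.5, 0.4, -0.7]
grip_width: -0.0
grasp_force: 0.0
t: 15.15
position: [0.508, 0.0141, 0.2214]
eef_rot: [0.881, 0.474, 0.003, 0.002]
wrist_force: [0.3, -0.2, 0.4]
grip_width: 0.0
grasp_force: 0.0
[ 0.096 -0.192 -0.025]
```

```bash
echo '[[[0, 0, 0, 0.096, -0.192, -0.025, 0], [0, 0, 0, 0.096, -0.192, -0.025, 0], [0, 0, 0, 0.096, -0.192, -0.025, 0], [0, 0, 0, 0.096, -0.192, -0.025, 0], [0, 0, 0, 0.096, -0.192, -0.025, 0], [0, 0, 0, 0.096, -0.192, -0.025, 0], [0, 0, 0, 0.096, -0.192, -0.025, 0], [0, 0, 0, 0.096, -0.192, -0.025, 0]]]' | python3 inch.py
python3 - <<'E'
from h import *
for n in ("top","scene","wrist"):
    c=robot.camera(n); g=cv2.cvtColor(c["img"],cv2.COLOR_BGR2GRAY).astype(np.float32)
    for m in range(7):
        a=np.pi/2-.2027-m*np.pi/6
        p=proj(c,[[.4646+r*np.cos(a),.0111+r*np.sin(a),.0925] for r in (.022,.027,.032,.036)]).astype(np.float32)
        print(n,m+1,cv2.remap(g,p[:,:1],p[:,1:],cv2.INTER_LINEAR).ravel().round().tolist())
    if n=="top":
        b,gg,r=[c["img"][...,i].astype(int) for i in range(3)]
        roi=np.zeros(b.shape,bool); roi[125:200,255:332]=1
        Y,ar=cen(roi&(b<gg-60)&(r>150)&(gg>120)); J=ray(c,Y,.09); C=ray(c,(297,158.4),.067); print("jar",J,ar,"cross",C,J-C)
E
```

```text
t: 15.82
position: [0.3987, 0.2005, 0.2406]
eef_rot: [0.88, 0.474, 0.0, 0.0]
wrist_force: [0.3, -0.8, 0.2]
grip_width: 0.0001
grasp_force: 0.0
top 1 [107.0, 103.0, 105.0, 105.0]
top 2 [105.0, 104.0, 104.0, 104.0]
top 3 [106.0, 104.0, 104.0, 104.0]
top 4 [114.0, 104.0, 103.0, 103.0]
top 5 [172.0, 190.0, 188.0, 189.0]
top 6 [107.0, 103.0, 102.0, 102.0]
top 7 [116.0, 103.0, 103.0, 103.0]
jar [ 0.59488432 -0.04059378  0.09      ] 143 cross [ 0.59644493 -0.04500359  0.067     ] [-0.00156061  0.00440981  0.023     ]
scene 1 [195.0, 179.0, 180.0, 172.0]
scene 2 [176.0, 177.0, 202.0, 221.0]
scene 3 [188.0, 171.0, 182.0, 222.0]
scene 4 [193.0, 181.0, 227.0, 247.0]
scene 5 [241.0, 238.0, 238.0, 239.0]
scene 6 [158.0, 167.0, 194.0, 202.0]
scene 7 [131.0, 125.0, 132.0, 143.0]
wrist 1 [102.0, 105.0, 100.0, 96.0]
wrist 2 [82.0, 81.0, 61.0, 60.0]
wrist 3 [91.0, 55.0, 62.0, 65.0]
wrist 4 [102.0, 103.0, 65.0, 64.0]
wrist 5 [158.0, 148.0, 152.0, 150.0]
wrist 6 [51.0, 53.0, 49.0, 42.0]
wrist 7 [52.0, 51.0, 48.0, 37.0]
```

```bash
python3 -c "
from workcell import robot
print(robot.finish_job())"
```

```text
the job is handed in; nothing more can be done
None
```

The jar stands inside the blue ring, green was pressed fully down, and the selector is on the fifth mark (confirmed by the cameras) after about 1.7 s on the third and 1.5 s on the fourth; the job was handed in at about 16 s, with the arm clear of everything.

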